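# Shut away the plantlets and bolt the drawer

### The job

The plantlets are due for their dark period: with the fingertips, gently push the drawer that holds the dish of green plantlets fully home, without slamming it, and only then push the red knob of the bolt all the way over toward that drawer to lock it. Leave the other drawer standing open as it is, do not touch, lift or tip the dishes, and disturb nothing else on the bench.

Things in the scene. Friction and masses are not known exactly. Their poses are not given: they have to be found in the camera images.
- cabinet: Low grey dark-storage cabinet fixed to the bench, 150 deep (x) x 244 wide (y) x 66 mm high. Origin: centre of its underside. Its front faces its own -x, lying at x = -75 mm; +y is its left as seen from the robot, z up. It has two side-by-side white drawers (bay centres at y = +64.5 and -64.5 mm), a grey post 30 mm wide between them, and a bolt on the front of the top.
- drawer_left (a joint): Left drawer (at the cabinet's +y), m: 0 = fully home, front flush with the centre post; grows as it comes out toward the robot (cabinet -x), up to 0.115. Slides freely with about 1.5 N of friction and stays where left; hard stop at 0.
- drawer_right (a joint): Right drawer (at the cabinet's -y), otherwise the same as the left one.
- left_face (a point): Point on the flat outside of the left drawer's white front, at mid-width, 30 mm above the bench. The front is 95 mm wide and 18 mm thick; it reaches from 10 to 47 mm above the bench over its whole width, and to 66 mm at its outer 27 mm on each side (a 40 mm finger notch lies between). On its top, 33 mm from mid-width on the side next to the centre post, stands a thin wire staple reaching 82 mm above the bench. The point moves with the drawer; its axes are the cabinet's.
- right_face (a point): The same point on the right drawer's front.
- bolt (a joint): Sliding bolt, m: 0 = in the middle, engaged with neither drawer; +0.022 = fully over to the left (cabinet +y), its bar through the left drawer's staple if that drawer is home; -0.022 = fully over to the right. Stops at both ends; about 1.5 N of friction, stays where left.
- knob (a point): Centre of the bolt's upright red knob, a cylinder 16 mm in diameter that reaches from 86 to 110 mm above the bench (this point is 98 mm above it), 66 mm in front of the cabinet's origin (9 mm behind the closed fronts). Moves with the bolt along the cabinet's y. Below the knob only its thin stem, the bar and the staples.
- plantlet_dish: Round clear dish with small green plantlets on the medium, 62 mm across, 23 mm high with the plantlets, loose in one of the two drawers (either one), standing 14 mm above the bench. Origin: centre of its underside.
- plain_dish: Round clear dish with plain pale medium and no plants, 62 mm across, 14 mm high, loose in the other drawer. Origin: centre of its underside.
- side_pane_right: Fixed upright clear pane, hard to see, along the right side of the work: thin (6 mm), in the x-z plane 7 mm to the right (-y) of its origin, from 254 mm in front of the origin (-x) to 256 mm behind it, 502 mm high. Origin on the bench. The arm must go round its front edge or over it.
- stereo_microscope: Fixed white stereo microscope to the left of the work; its base is 301 x 208 x 30 mm and its head and knobs reach up to 90 mm to either side and 365 mm up. Origin near the middle of the base's underside. Keep clear.
- top_dish: A plain dish, 62 mm across, 14 mm high, standing on the rear of the cabinet's top. Leave alone. Origin: centre of its underside.
- timer: White bench timer, 58 x 62 x 18 mm, lying near the bench's front edge, in front of the microscope. Leave alone. Origin: centre of its underside.
- bench_dish: Another plain dish, 62 mm across, 14 mm high, standing on the bench near its front edge, right of the middle. Leave alone. Origin: centre of its underside.
Not all that is in view belongs to the job. What is shaped like the plain_dish but orange or yellow is not meant. Leave any turquoise look-alike of the plantlet_dish alone.

How it is judged:
By the outcome, as a careful person would: the job done as asked, in the order asked, and still so for the second after the job is handed in, with the robot touching nothing.
It also fails if it takes over 45 s, if anything falls off the work surface, if the arm or the gripper's body presses on something with over 40 N, if the wrist force passes 120 N, or if a joint passes its speed limit or range.

### The arm

A 6-joint arm with a two-finger parallel gripper is mounted at the origin on a cart in front of the work surface, level with it; the furniture and walls round the work are solid. World frame = base frame: x ahead of the robot, y to its left, z up, the work surface at z = 0. Lengths are in m, angles in rad, forces in N, time in s.
With the tool pointing down it reaches from about 0.375 to 0.9 m from the base axis. Payload 3.1 kg.
Tool frame: the origin (TCP) lies midway between the tips of the shut fingers; the grasp point (between the pads) lies 19 mm behind it; z points along the fingers, y is the direction in which the jaws open and shut (so a half turn about z gives the same grasp; the last joint's range is limited). The gripper opens to 85 mm and grips with 20 to 120 N. Pads are 22 mm wide; open, the fingers measure 114 mm over their backs; the gripper's body (76 mm by 85 mm) begins 54 mm behind the grasp point. The pads swing forward as they close: fully open they stand 13 mm farther back than shut.
Start: joints at [1.171, 0.527, 1.433, -0, 1.181, -0.178], TCP at [0.137, 0.61, 0.231] pointing down, gripper open.
Joint ranges: [-3.08, 3.08], [-0.75, 2.2], [0.22, 2.44], [-1.43, 4.57], [0, 2.65], [-2.85, 2.85]. Speed limits (rad/s): [2.79, 2.79, 3.14, 3.14, 3.14, 3.14].

### API

Orientations are given as a rotation vector (axis times angle).
In Python, from bench import robot gives the robot as it stands.
- The arm moves only by the tool play_rows, never from a script. Its argument "series" is a list of rows, each a list of 3 entries, a list of its own where there are three numbers: the shift along the tool's x, y, z in units of 25 mm (1.0 is 25 mm), then the turn about the tool's z in units of 5 degrees (1.0 is 5 degrees), then the closure, from 0 (fully open) to 1 (shut). In form: [[[tx, ty, tz], yaw, jaw], ...]. A call has 1 to 20 rows; each row shifts and turns the pose as measured when the row begins, along the tool's axes as they then stand; what a row does not reach is not made up. A row lasts 1/10 s, in which the tool goes at most 50 mm and 8.59 degrees, less where a joint would pass 70% of its speed; a pose out of reach is approached as far as the arm can. A call is refused whole if a number of a shift passes 1 or a number of a turn 1, either way. A call with a gripper value outside its range is refused whole. The fingers move at their own pace and stop on an object; the grip force is fixed at half the most. Time passes only in rows, so rows that do not move let the fingers close. It gives the time, the measured TCP pose, the force and the opening at its end, in the units of the state.
- robot.sense(): the state, without advancing time (a new reading comes with each control period).
- robot.get_image(name): name is "side" or "top"; returns the picture (480x640x3 uint8, red, green, blue); there is no depth.
- robot.camera_model(name): a dict with "fov_y" (degrees; the focal length in pixels is half the picture's height over the tangent of half this angle, whatever the lens; pixels are square), "cx", "cy" (the principal point, pixels), "rvec" (rotation vector, rad) and "tvec" (3), from world to camera coordinates, as OpenCV has them. Camera axes: x right, y down, z forward; pixel columns grow to the right and rows downward; lengths in m; the calibration is good to about 2 mm. A picture is of the moment at which its call begins. camera_model takes no time and is no camera call.
- robot.close_job(): hands the job in, once; it reports no verdict.
The state is a dict: "clock": time; "joints": joint angles; "joint_velocities": joint speeds; "joint_efforts": joint torques, N m; "eef_pos": TCP position; "tool_rot": TCP orientation; "contact_force": force on the tool from outside, world axes, zero at the start; "ft_torque": the same for the moment, N m; "grip_width": opening from 0.0 (shut) to 1.0 (fully open).
Only numpy, scipy, OpenCV 4.12 (cv2) and the standard library are available. Lean on these libraries where they do the work, as an engineer would, in place of code of your own. Each camera call takes 0.05 s, during which the arm holds its last target.

## Working session

There is one attempt and no reset: what is moved stays moved. The work goes in short steps, Python scripts to look and compute and a tool call to move; the robot and the scene stay as the last step left them, time stands still between calls to the robot, and variables do not carry over. Pictures are saved under pics/ and viewed, and the job is handed in when it is done.

Besides the shell and the picture viewer there is one more tool, called after "Emit:" as a command line: name --argument value ..., lists and objects as JSON in quotes. play_rows: Moves the arm, as the interface text tells. Its arguments: {"type":"object","properties":{"series":{"type":"array"}},"required":["series"]}

```bash
mkdir -p pics; ls; python3 - <<'E'
from bench import robot
import cv2
for n in("side","top"):
    cv2.imwrite(f"pics/{n}0.png",robot.get_image(n)[:,:,::-1]); print(n,robot.camera_model(n))
print(robot.sense())
E
```

```text
pics
side {'fov_y': 48.46913176367305, 'cx': 317.46759657697146, 'cy': 234.92156042100524, 'rvec': array([ 2.36671705, -1.18682095,  0.33743037]), 'tvec': array([-0.29248711,  0.43161855,  1.02622049])}
top {'fov_y': 45.09969831233855, 'cx': 320.9454986675715, 'cy': 248.40789271385475, 'rvec': array([ 2.09563295, -2.15672668,  0.2214492 ]), 'tvec': array([0.04538051, 0.55564775, 1.13875178])}
{'clock': 0.1, 'joints': array([ 1.17048988e+00,  5.28399225e-01,  1.43378728e+00, -5.85824304e-06,
        1.18140654e+00, -1.78518931e-01]), 'joint_velocities': array([-0.00081042, -0.00266135, -0.00525533,  0.00186089, -0.0001192 ,
        0.0011165 ]), 'joint_efforts': array([-4.71805597e-04, -4.43302882e+01, -1.78586090e+01, -2.68503081e-04,
        3.84036888e-03,  1.75210698e-05]), 'eef_pos': array([0.13720936, 0.60908352, 0.23041132]), 'tool_rot': array([-3.47603181e-01, -3.12173242e+00,  3.01341432e-03]), 'contact_force': array([-0.27433468, -0.26657097, -0.0877766 ]), 'ft_torque': array([-0.03272667, -0.01597435, -0.03653477]), 'grip_width': 0.9988932671453156}
```

View pics/side0.png

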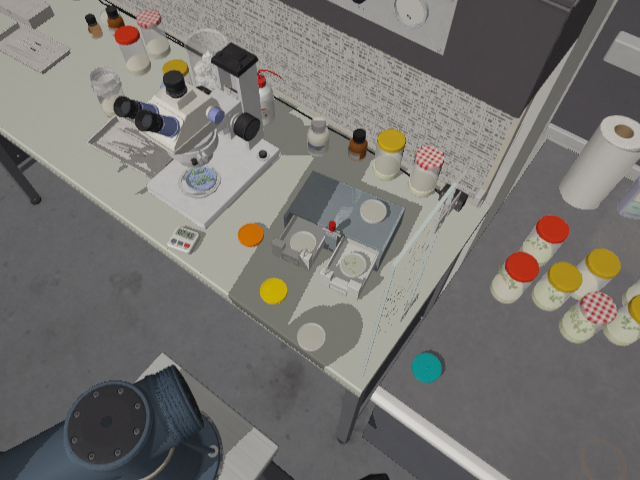

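View pics/top0.png

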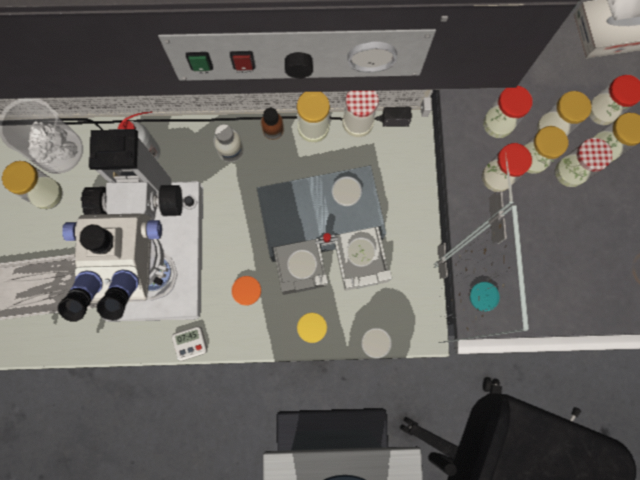

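```bash
python3 - <<'E'
import cv2
a=cv2.imread("pics/top0.png")[160:310,245:405]; cv2.imwrite("pics/t0z.png",cv2.resize(a,(640,600),interpolation=2))
a=cv2.imread("pics/side0.png")[165:305,260:430]; cv2.imwrite("pics/s0z.png",cv2.resize(a,(680,560),interpolation=2))
E
```

```text
(no output)
```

View pics/t0z.png

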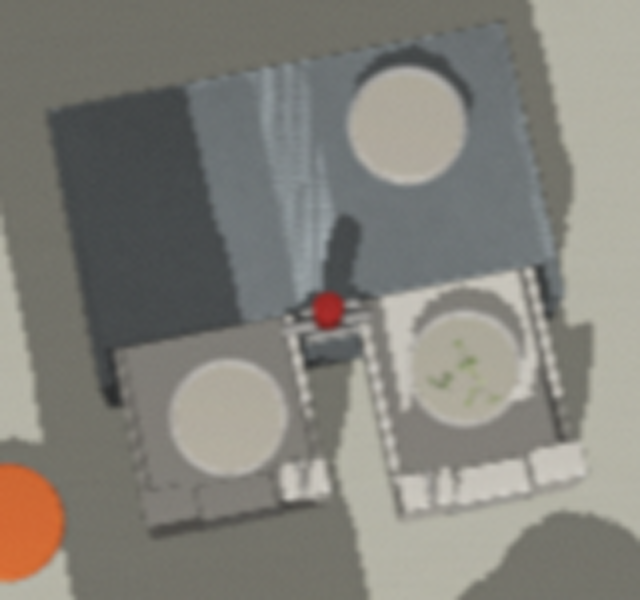

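View pics/s0z.png

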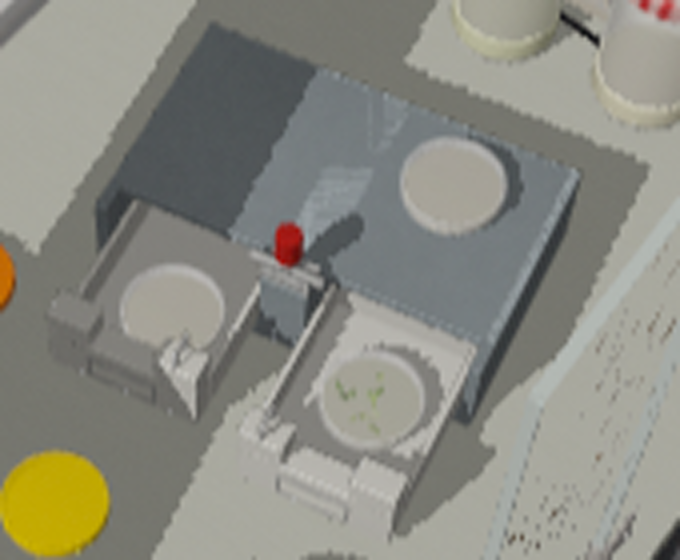

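```bash
cat > h.py <<'E'
import numpy as np,cv2
from bench import robot
def cam(n):
    m=robot.camera_model(n);f=240/np.tan(np.radians(m['fov_y']/2))
    K=np.array([[f,0,m['cx']],[0,f,m['cy']],[0,0,1]]);R=cv2.Rodrigues(np.array(m['rvec']))[0]
    return K,R,np.array(m['tvec'])
def plane(n,uv,z):
    K,R,t=cam(n);d=R.T@np.linalg.inv(K)@np.array([uv[0],uv[1],1.]);c=-R.T@t
    return c+d*(z-c[2])/d[2]
def proj(n,p):
    K,R,t=cam(n);q=K@(R@np.array(p)+t);return q[:2]/q[2]
def tri(a,b):
    A=[]
    for n,uv in(("top",a),("side",b)):
        K,R,t=cam(n);P=K@np.c_[R,t];A+=[uv[0]*P[2]-P[0],uv[1]*P[2]-P[1]]
    X=np.linalg.svd(np.array(A))[2][-1];return X[:3]/X[3]
E
cat > m.py <<'E'
from h import *
np.set_printoptions(precision=4,suppress=True)
T=lambda u,v:(u/4+245-.375,v/4+160-.375)
S=lambda u,v:(u/4+260-.375,v/4+165-.375)
print("camtop",-cam("top")[1].T@cam("top")[2])
for n,t,s in (("BL",(48,113),(213,25)),("BR",(507,22),(578,175)),("FR",(551,266),(476,348)),("knobtop",(328,309),(289,231)),
 ("RdrwFR",(587,474),(397,495)),("RdrwFL",(402,516),(243,430)),("LdrwFR",(330,497),(195,375)),("topdish",(407,125),(455,183))):
    print(n,"top@.066",plane("top",T(*t),.066),"tri",tri(T(*t),S(*s)))
print(plane("top",T(328,309),.11),plane("side",S(289,231),.11))
# red mask centroid
for n in("top","side"):
    im=cv2.imread(f"pics/{n}0.png").astype(int);m=(im[:,:,2]>110)&(im[:,:,1]<60)&(im[:,:,0]<60)
    ys,xs=np.nonzero(m);k=(xs>315)&(xs<345)&(ys>210)&(ys<250);print(n,xs[k].mean(),ys[k].mean(),k.sum())
E
python3 m.py
```

```text
camtop [0.3281 0.0498 1.2237]
BL top@.066 [0.6863 0.1596 0.066 ] tri [0.6863 0.1597 0.0656]
BR top@.066 [ 0.7297 -0.0817  0.066 ] tri [ 0.726  -0.0795  0.0708]
FR top@.066 [ 0.5976 -0.0982  0.066 ] tri [ 0.5939 -0.0956  0.0717]
knobtop top@.066 [0.5781 0.0173 0.066 ] tri [0.5671 0.0187 0.1164]
RdrwFR top@.066 [ 0.4891 -0.111   0.066 ] tri [ 0.4879 -0.1098  0.0772]
RdrwFL top@.066 [ 0.4704 -0.0166  0.066 ] tri [ 0.4719 -0.0179  0.0684]
LdrwFR top@.066 [0.4811 0.0193 0.066 ] tri [0.4802 0.0191 0.0785]
topdish top@.066 [ 0.6749 -0.027   0.066 ] tri [ 0.6709 -0.026   0.0789]
[0.5686 0.0185 0.11  ] [0.5704 0.0209 0.11  ]
top 326.6 237.08 50
side 331.34615384615387 225.23076923076923 52
```

```bash
cat >> m.py <<'E'
print("---")
for n,t,s in(("eyeL",(75,300),(125,107)),("eyeR",(113,303),(149,122)),("head",(95,239),(174,80))): print(n,tri(t,s))
print("bench edge",plane("top",(200,366),0),"knobs",plane("top",(170,200),.2),plane("top",(183,200),.1))
for uv in((515,205),(527,330)):print("pane top",plane("top",uv,.502))
th=np.radians(10.2);X=np.array([np.cos(th),np.sin(th)]);Y=np.array([-X[1],X[0]])
p=plane("top",(326.6,237.08),.105);q=plane("side",(331.35,225.23),.101);print(p,q)
for uv in((376,342),(312,328)):print(plane("top",uv,.014))
E
python3 m.py|sed '1,/---/d'
python3 - <<'E'
import sys;sys.path.insert(0,'.')
from h import *
from scipy.spatial.transform import Rotation as R
s=robot.sense();print(R.from_rotvec(s['tool_rot']).as_matrix().round(3))
E
```

```text
eyeL [0.4269 0.414  0.3401]
eyeR [0.4248 0.3549 0.3369]
head [0.522  0.3792 0.3559]
bench edge [0.3262 0.2861 0.    ] knobs [0.6259 0.3053 0.2   ] [0.6543 0.3042 0.1   ]
pane top [ 0.5195 -0.216   0.502 ]
pane top [ 0.3587 -0.2158  0.502 ]
[0.5692 0.0184 0.105 ] [0.5684 0.0205 0.101 ]
[ 0.364  -0.0793  0.014 ]
[0.3966 0.0523 0.014 ]
[[-0.976  0.22  -0.001]
 [ 0.22   0.976 -0.002]
 [ 0.    -0.002 -1.   ]]
```

Emit:
play_rows --series '[[[0, 0, 0], -0.92, 1], [[0, 0, 0], -0.92, 1], [[0, 0, 0], -0.92, 1], [[0, 0, 0], -0.92, 1], [[0, 0, 0], -0.92, 1], [[-0.12, -0.84, 0], 0, 1], [[-0.12, -0.84, 0], 0, 1], [[-0.12, -0.84, 0], 0, 1], [[-0.12, -0.84, 0], 0, 1], [[-0.12, -0.84, 0], 0, 1], [[-0.12, -0.84, 0], 0, 1], [[-0.12, -0.84, 0], 0, 1], [[-0.12, -0.84, 0], 0, 1], [[-0.12, -0.84, 0], 0, 1], [[-0.12, -0.84, 0], 0, 1], [[-0.12, -0.84, 0], 0, 1], [[-0.12, -0.84, 0], 0, 1], [[-0.12, -0.84, 0], 0, 1]]'

```text
clock: 1.9
eef_pos: [0.228, 0.3363, 0.2247]
tool_rot: [0.316, -3.115, 0.023]
contact_force: [0.8, 0.4, 0.2]
grip_width: -0.001
```

Emit:
play_rows --series '[[[-0.54, -0.74, 0], 0.26, 1], [[-0.54, -0.74, 0], 0, 1], [[-0.54, -0.74, 0], 0, 1], [[-0.54, -0.74, 0], 0, 1], [[-0.54, -0.74, 0], 0, 1], [[-0.54, -0.74, 0], 0, 1], [[-0.1, -0.93, 0], 0, 1], [[-0.1, -0.93, 0], 0, 1], [[-0.1, -0.93, 0], 0, 1], [[-0.1, -0.93, 0], 0, 1], [[-0.1, -0.93, 0], 0, 1], [[-0.1, -0.93, 0], 0, 1], [[-0.1, -0.93, 0], 0, 1], [[-0.1, -0.93, 0], 0, 1], [[-0.1, -0.93, 0], 0, 1], [[-0.1, -0.93, 0], 0, 1], [[-0.1, -0.93, 0], 0, 1], [[-0.1, -0.93, 0], 0, 1], [[-0.1, -0.93, 0], 0, 1]]'

```text
clock: 3.8
eef_pos: [0.4156, -0.0672, 0.2263]
tool_rot: [0.279, -3.11, 0.023]
contact_force: [-0.2, 0.6, 0.1]
grip_width: 0.001
```

```bash
cat > st.py <<'E'
from h import *
import sys
from scipy.spatial.transform import Rotation as R
th=np.radians(10.2);X=np.array([np.cos(th),np.sin(th),0]);Y=np.array([-X[1],X[0],0]);O=np.array([.6333,.0296,0])
s=robot.sense();M=R.from_rotvec(s['tool_rot']).as_matrix();p=s['eef_pos']
print("t",s['clock'],"pos",p.round(4),"ang",np.degrees(np.arctan2(-M[1,0],-M[0,0])).round(2),"tz",M[:,2].round(3),"F",np.round(s['contact_force'],1),"cab",((p-O)@X).round(4),((p-O)@Y).round(4),"J",s['joints'].round(2))
if len(sys.argv)>1:
    n=sys.argv[1]
    for c,b in(("top",(160,310,245,405)),("side",(165,305,260,430))):
        im=robot.get_image(c)[:,:,::-1];cv2.imwrite(f"pics/{c}{n}_full.png",im)
        z=[cv2.resize(im[b[0]:b[1],b[2]:b[3]],None,fx=4,fy=4,interpolation=2)];cv2.imwrite(f"pics/{c}{n}.png",z[0])
E
python3 st.py 1
```

```text
t 3.8 pos [ 0.4156 -0.0672  0.2263] ang 10.25 tz [-0.017 -0.016 -1.   ] F [-0.2  0.6  0.1] cab -0.2314 -0.0568 J [-0.41  0.27  1.92 -0.03  0.97 -2.15]
```

View pics/top1_full.png

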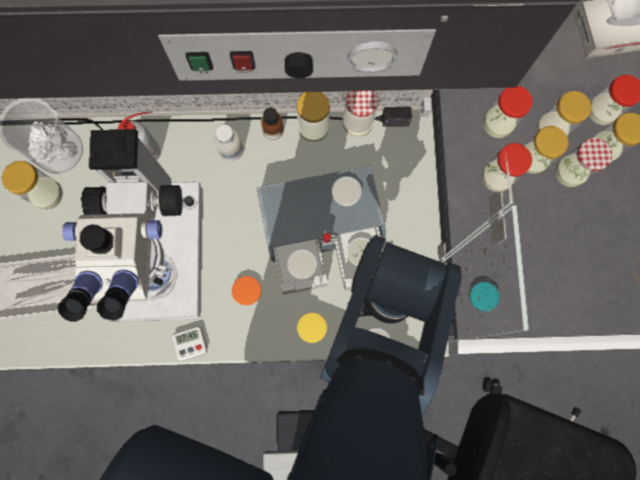

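View pics/side1_full.png

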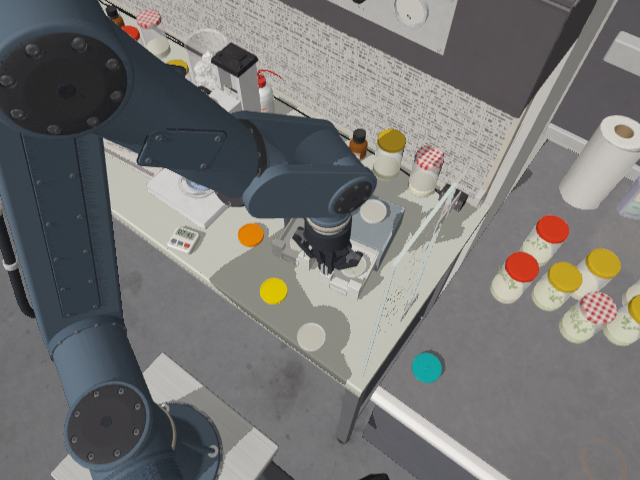

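```bash
python3 - <<'E'
from h import *
for uv in((460,270),(440,355),(432,400)):
    for z in(.3,.35,.4,.45): print(uv,plane("top",uv,z).round(3))
print(proj("top",(.4156,-.0672,.5)))
for z in(0,.502):
  for x in(.3,.5,.7): print(x,z,proj("top",(x,-.216,z)).round(0))
E
```

```text
(460, 270) [ 0.467 -0.191  0.3  ]
(460, 270) [ 0.459 -0.178  0.35 ]
(460, 270) [ 0.452 -0.165  0.4  ]
(460, 270) [ 0.444 -0.152  0.45 ]
(440, 355) [ 0.332 -0.149  0.3  ]
(440, 355) [ 0.332 -0.138  0.35 ]
(440, 355) [ 0.332 -0.127  0.4  ]
(440, 355) [ 0.332 -0.116  0.45 ]
(432, 400) [ 0.264 -0.131  0.3  ]
(432, 400) [ 0.268 -0.122  0.35 ]
(432, 400) [ 0.271 -0.112  0.4  ]
(432, 400) [ 0.275 -0.102  0.45 ]
[404.94735313 288.09169691]
0.3 0 [442. 371.]
0.5 0 [436. 276.]
0.7 0 [430. 186.]
0.3 0.502 [532. 378.]
0.5 0.502 [516. 220.]
0.7 0.502 [502.  76.]
```

```bash
python3 - <<'E'
import cv2
a=cv2.imread("pics/top1_full.png")[170:360,330:540]; cv2.imwrite("pics/t1z.png",cv2.resize(a,None,fx=3,fy=3,interpolation=2))
E
```

```text
(no output)
```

View pics/t1z.png

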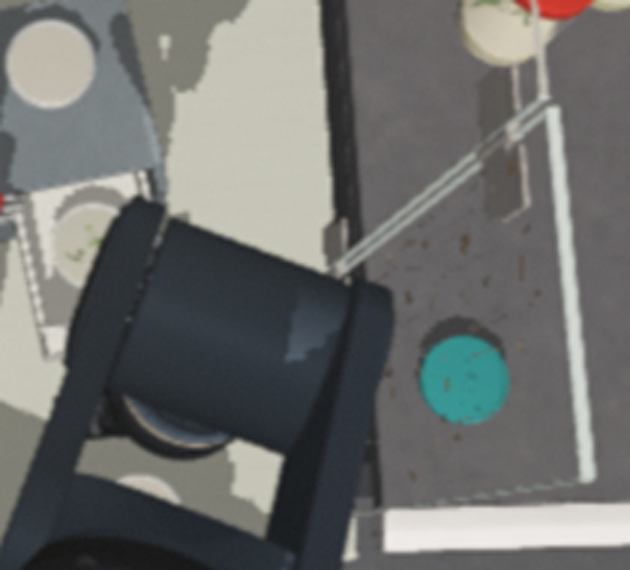

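Emit:
play_rows --series '[[[0, -0.15, 0.9], 0, 1], [[0, -0.15, 0.9], 0, 1], [[0, 0, 0.9], 0, 1], [[0, 0, 0.9], 0, 1], [[0, 0, 0.9], 0, 1], [[0, 0, 0.9], 0, 1], [[0, 0, 0.8], 0, 1], [[0, 0, 0.4], 0, 1], [[0, 0, 0], 0, 1]]'

```text
clock: 4.8
eef_pos: [0.4136, -0.0733, 0.0564]
tool_rot: [0.274, -3.111, 0.02]
contact_force: [0.7, 0.7, 0.7]
grip_width: 0.0
```

```bash
python3 st.py 2
```

```text
t 4.8 pos [ 0.4136 -0.0733  0.0564] ang 10.06 tz [-0.017 -0.014 -1.   ] F [0.7 0.7 0.7] cab -0.2344 -0.0624 J [-0.43  0.61  2.07 -0.04  0.47 -2.14]
```

View pics/side2.png

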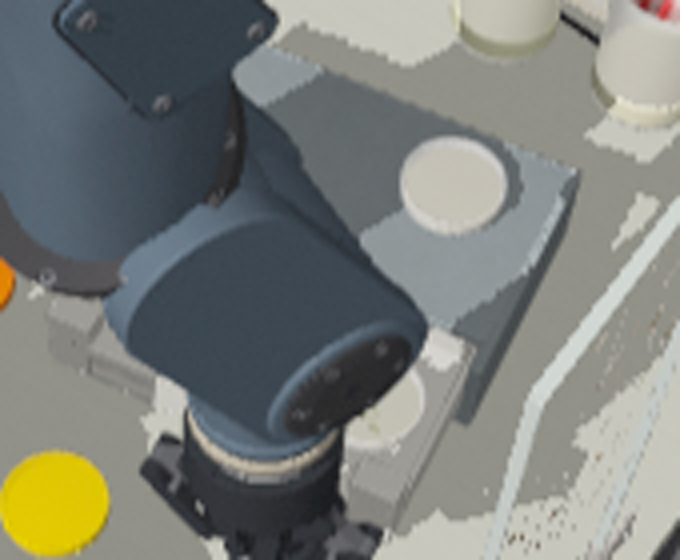

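View pics/top2_full.png

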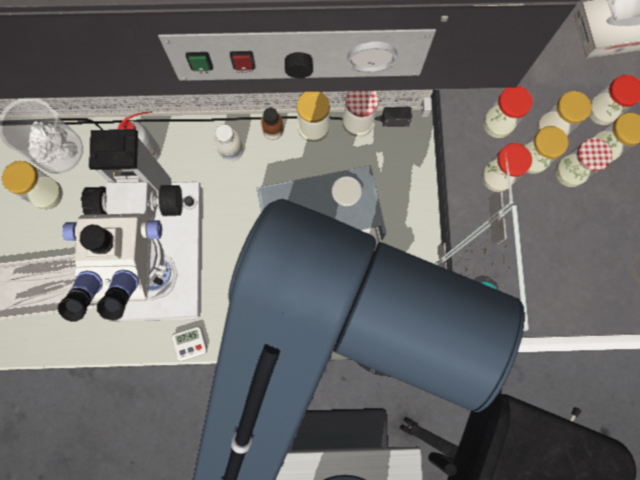

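```bash
python3 - <<'E'
from h import *
d=.111
A=[];b=[]
for p,j2,j3 in(((.13721,.60908,.23041),.5284,1.43379),((.4156,-.0672,.2263),.27,1.92),((.4136,-.0733,.0564),.61,2.07)):
    r=np.sqrt(p[0]**2+p[1]**2-d*d)
    A+=[[np.sin(j2),np.sin(j2+j3),0],[np.cos(j2),np.cos(j2+j3),1]];b+=[r,p[2]]
x,res,_,_=np.linalg.lstsq(np.array(A),np.array(b),rcond=None);print(x,res)
L1=x[0]
for h in(.15,.2):
  for j1,j2 in((-.41,.27),(-.43,.61)):
    r=L1*np.sin(j2);z=h+L1*np.cos(j2);print("elbow plane pt",r*np.cos(j1),r*np.sin(j1),z)
for uv in((522,320),(480,408)):
  for z in(.45,.5,.55,.6): print(uv,z,plane("top",uv,z).round(3))
E
```

```text
[ 0.46135066  0.37112116 -0.00628382] [0.00316843]
elbow plane pt 0.11285788344958879 -0.049051557832288706 0.5946363357871112
elbow plane pt 0.24023308383789538 -0.11017594278482677 0.5281451511600979
elbow plane pt 0.11285788344958879 -0.049051557832288706 0.6446363357871112
elbow plane pt 0.24023308383789538 -0.11017594278482677 0.5781451511600979
(522, 320) 0.45 [ 0.374 -0.23   0.45 ]
(522, 320) 0.5 [ 0.371 -0.211  0.5  ]
(522, 320) 0.55 [ 0.368 -0.193  0.55 ]
(522, 320) 0.6 [ 0.365 -0.175  0.6  ]
(480, 408) 0.45 [ 0.263 -0.164  0.45 ]
(480, 408) 0.5 [ 0.267 -0.15   0.5  ]
(480, 408) 0.55 [ 0.271 -0.136  0.55 ]
(480, 408) 0.6 [ 0.275 -0.122  0.6  ]
```

View pics/side2_full.png

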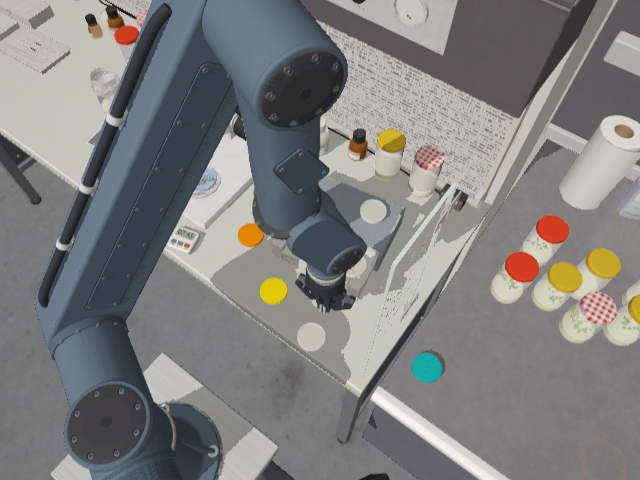

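```bash
python3 - <<'E'
from h import *
for a in((503,352),(510,345),(500,360)):
  X=tri(a,(302,90));print(X.round(3),proj("top",X)-a,proj("side",X)-(302,90))
# pane front vertical edge in both views
print("front edge top side:",tri((527,330),(398,262)), tri((515,205),(398,262)))
for x in(.36,.52):
  for z in(0,.502): print(x,z,proj("side",(x,-.216,z)).round(0))
E
```

```text
[ 0.329 -0.098  0.76 ] [-2.27814223  2.9920073 ] [ 3.71477222 -1.17647684]
[ 0.331 -0.101  0.762] [-4.89918465  6.66227485] [ 8.13393474 -2.77098542]
[ 0.325 -0.097  0.761] [-0.01026817  0.01310392] [ 0.01651507 -0.00490349]
front edge top side: [ 0.36003178 -0.21454865  0.50967202] [ 0.48854383 -0.22194113  0.41394052]
0.36 0 [363. 377.]
0.36 0.502 [396. 266.]
0.52 0 [404. 319.]
0.52 0.502 [457. 185.]
```

```bash
python3 - <<'E'
from h import *
for a in((455,300),(458,285),(450,320)):
  X=tri(a,(352,193));print(X.round(3),proj("top",X)-a)
E
```

```text
[ 0.395 -0.12   0.541] [ 0.22151421 -0.27844022]
[ 0.408 -0.122  0.533] [-3.49718179  4.74577796]
[ 0.378 -0.116  0.552] [ 5.97926698 -6.79585034]
```

Emit:
play_rows --series '[[[0, 0, 0.5], 0, 1], [[0, 0, 0.45], 0, 1], [[-0.3, 0, 0], 0, 1], [[-0.3, 0, 0], 0, 1], [[-0.3, 0, 0], 0, 1], [[-0.3, -0.05, 0], 0, 1], [[-0.2, 0, 0], 0, 1], [[0, 0, 0], 0, 1]]'

```text
clock: 5.7
eef_pos: [0.4567, -0.069, 0.0387]
tool_rot: [0.278, -3.125, 0.031]
contact_force: [0.0, 0.3, 0.6]
grip_width: 0.001
```

```bash
python3 st.py 3
```

```text
t 5.7 pos [ 0.4567 -0.069   0.0387] ang 10.16 tz [-0.002 -0.02  -1.   ] F [0.  0.3 0.6] cab -0.1913 -0.0658 J [-0.38  0.67  1.98 -0.04  0.48 -2.09]
```

View pics/side3.png

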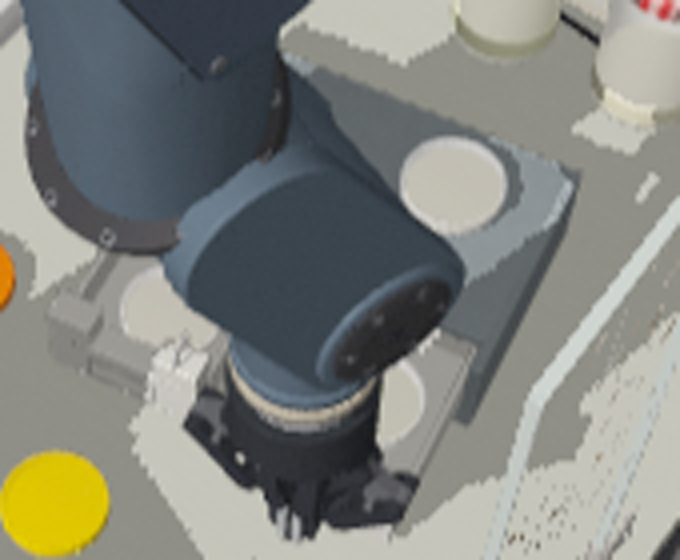

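Emit:
play_rows --series '[[[0, -0.3, 0.2], 0, 1], [[0, -0.3, 0.2], 0, 1], [[-0.12, 0, 0], 0, 1], [[-0.12, 0, 0], 0, 1], [[-0.12, 0, 0], 0, 1], [[-0.12, 0, 0], 0, 1], [[-0.12, 0, 0], 0, 1]]'

```text
clock: 6.5
eef_pos: [0.4718, -0.0824, 0.027]
tool_rot: [0.274, -3.12, 0.027]
contact_force: [-2.4, -1.6, 0.5]
grip_width: 0.004
```

```bash
python3 st.py 4
```

```text
t 6.5 pos [ 0.4718 -0.0824  0.027 ] ang 10.03 tz [-0.008 -0.018 -1.   ] F [-2.4 -1.6  0.5] cab -0.1787 -0.0817 J [-0.39  0.7   1.94 -0.04  0.5  -2.1 ]
```

View pics/side4.png

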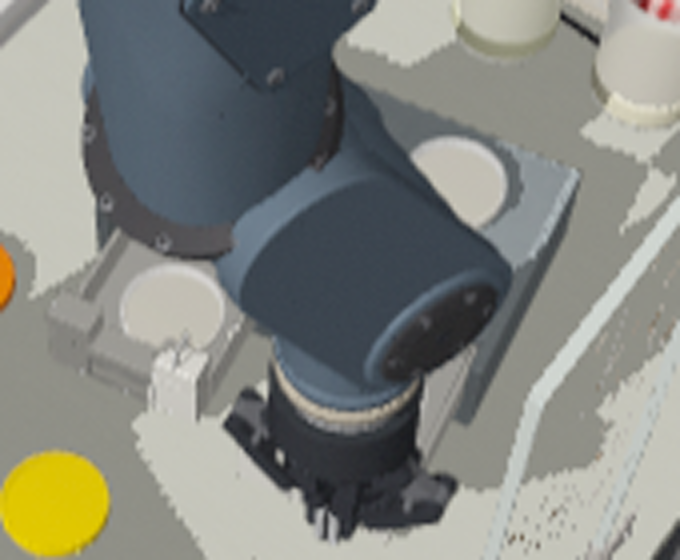

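Emit:
play_rows --series '[[[-0.12, 0, -0.04], 0, 1], [[-0.14, 0, -0.04], 0, 1], [[-0.16, 0, -0.04], 0, 1], [[-0.16, 0, -0.04], 0, 1], [[-0.16, 0, -0.04], 0, 1], [[-0.16, 0, -0.03], 0, 1], [[-0.16, 0, -0.03], 0, 1], [[-0.16, 0, -0.03], 0, 1], [[-0.16, 0, -0.03], 0, 1], [[-0.16, 0, -0.03], 0, 1], [[-0.16, 0, -0.03], 0, 1], [[-0.16, 0, -0.03], 0, 1], [[-0.16, 0, -0.03], 0, 1], [[-0.14, 0, -0.03], 0, 1], [[-0.12, 0, -0.03], 0, 1], [[-0.1, 0, -0.03], 0, 1]]'

```text
clock: 8.2
eef_pos: [0.5322, -0.0691, 0.0395]
tool_rot: [0.275, -3.113, 0.022]
contact_force: [-1.6, 0.5, -2.0]
grip_width: 0.001
```

```bash
python3 st.py 5
```

```text
t 8.2 pos [ 0.5322 -0.0691  0.0395] ang 10.1 tz [-0.015 -0.015 -1.   ] F [-1.6  0.5 -2. ] cab -0.117 -0.0793 J [-0.33  0.72  1.78 -0.03  0.65 -2.05]
```

View pics/side5.png

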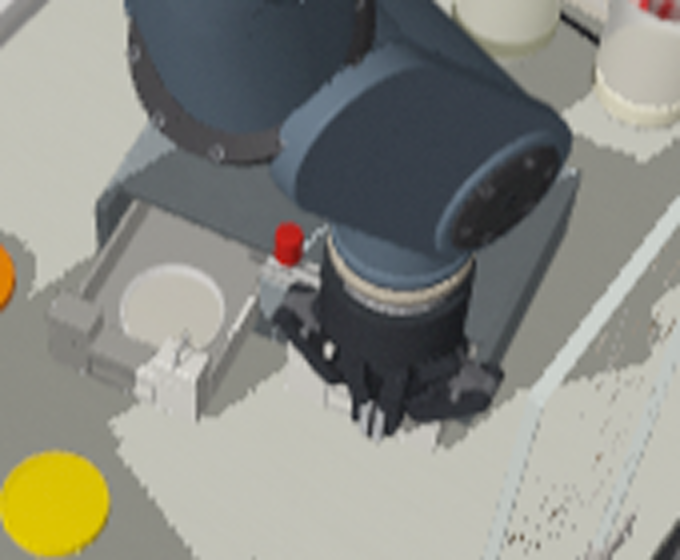

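View pics/top5.png

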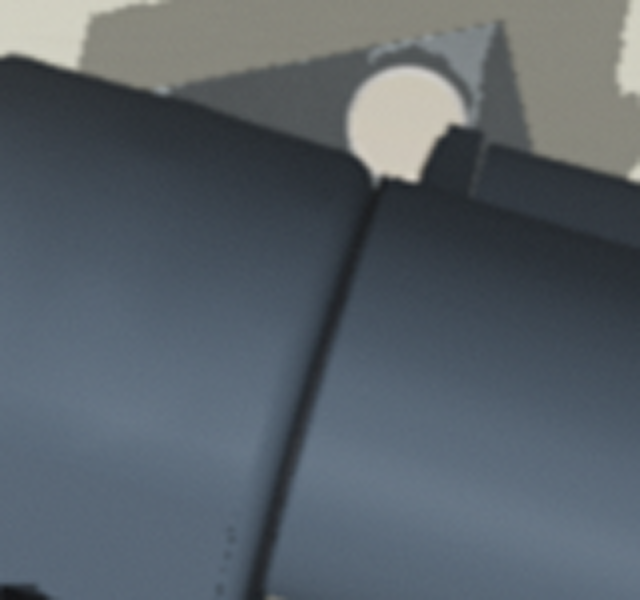

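Emit:
play_rows --series '[[[-0.1, 0, 0.08], 0, 1], [[-0.12, 0, 0.08], 0, 1], [[-0.14, 0, 0.08], 0, 1], [[-0.14, 0, 0.06], 0, 1], [[-0.14, 0, 0.0], 0, 1], [[-0.14, 0, -0.02], 0, 1], [[-0.12, 0, -0.02], 0, 1], [[-0.1, 0, -0.02], 0, 1]]'

```text
clock: 9.1
eef_pos: [0.5589, -0.0649, 0.0327]
tool_rot: [0.275, -3.114, 0.023]
contact_force: [-1.9, -0.3, -1.8]
grip_width: 0.0
```

```bash
python3 st.py 6
```

```text
t 9.1 pos [ 0.5589 -0.0649  0.0327] ang 10.09 tz [-0.014 -0.016 -1.   ] F [-1.9 -0.3 -1.8] cab -0.0899 -0.0799 J [-0.3   0.75  1.72 -0.03  0.69 -2.03]
```

View pics/side6.png

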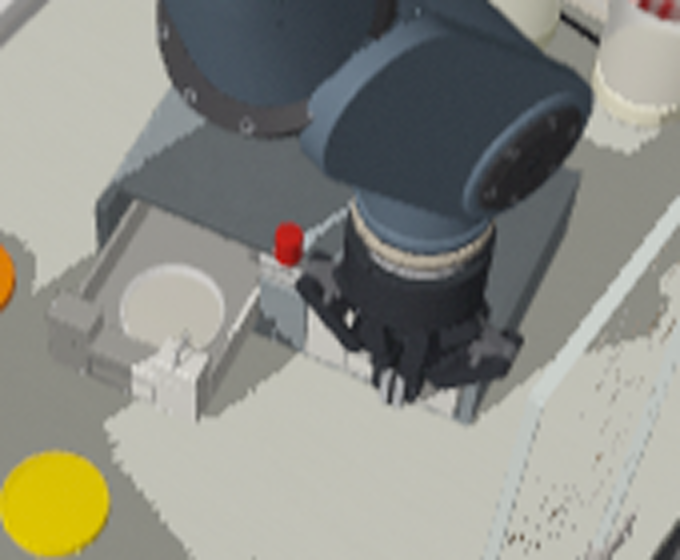

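Emit:
play_rows --series '[[[-0.06, 0, 0], 0, 1], [[-0.06, 0, 0], 0, 1], [[-0.06, 0, 0], 0, 1], [[-0.06, 0, 0], 0, 1]]'

```text
clock: 9.6
eef_pos: [0.5633, -0.0641, 0.0328]
tool_rot: [0.276, -3.109, 0.023]
contact_force: [-6.4, -4.5, 4.1]
grip_width: -0.002
```

```bash
python3 st.py
```

```text
t 9.6 pos [ 0.5633 -0.0641  0.0328] ang 10.15 tz [-0.018 -0.016 -1.   ] F [-6.4 -4.5  4.1] cab -0.0855 -0.0799 J [-0.3   0.75  1.7  -0.03  0.7  -2.02]
```

Emit:
play_rows --series '[[[-0.06, 0, 0], 0, 1], [[-0.06, 0, 0], 0, 1], [[-0.06, 0, 0], 0, 1]]'

```text
clock: 9.9
eef_pos: [0.5629, -0.0642, 0.033]
tool_rot: [0.277, -3.099, 0.022]
contact_force: [-4.2, -2.4, 2.1]
grip_width: 0.003
```

```bash
python3 st.py 7
```

```text
t 9.9 pos [ 0.5629 -0.0642  0.033 ] ang 10.2 tz [-0.029 -0.017 -0.999] F [-4.2 -2.4  2.1] cab -0.0859 -0.0798 J [-0.3   0.75  1.7  -0.04  0.72 -2.02]
```

View pics/side7.png

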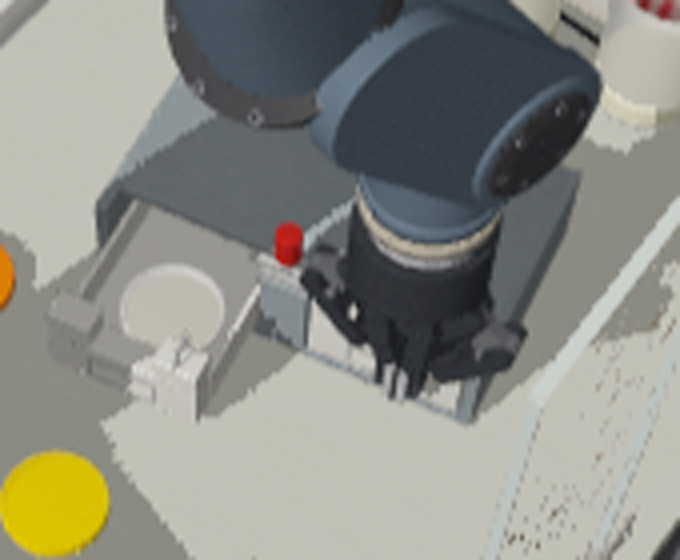

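Emit:
play_rows --series '[[[0.2, 0, 0], 0, 1], [[0.4, 0, 0], 0, 1], [[0.7, 0, -0.1], 0, 1], [[0.7, 0, -0.3], 0, 1], [[0.5, 0, -0.7], 0, 1], [[0, 0, -0.9], 0, 1], [[0, 0, -0.9], 0, 1], [[0, 0, -0.9], 0, 1], [[0, 0, -0.9], 0, 1], [[0, 0, -0.6], 0, 1]]'

```text
clock: 11.0
eef_pos: [0.5011, -0.0732, 0.1709]
tool_rot: [0.274, -3.107, 0.022]
contact_force: [-0.2, -0.7, 0.2]
grip_width: 0.002
```

```bash
python3 st.py 8
```

```text
t 11.0 pos [ 0.5011 -0.0732  0.1709] ang 10.06 tz [-0.021 -0.016 -1.   ] F [-0.2 -0.7  0.2] cab -0.1483 -0.0777 J [-0.35  0.46  1.78 -0.03  0.92 -2.08]
```

View pics/side8.png

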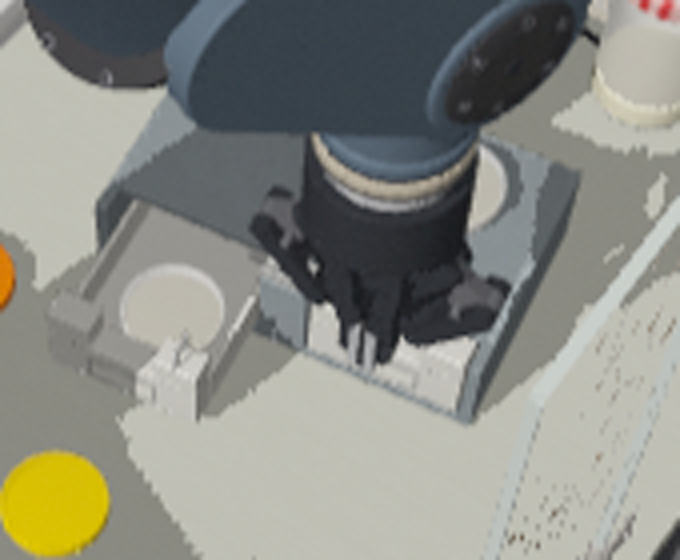

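View pics/top8.png

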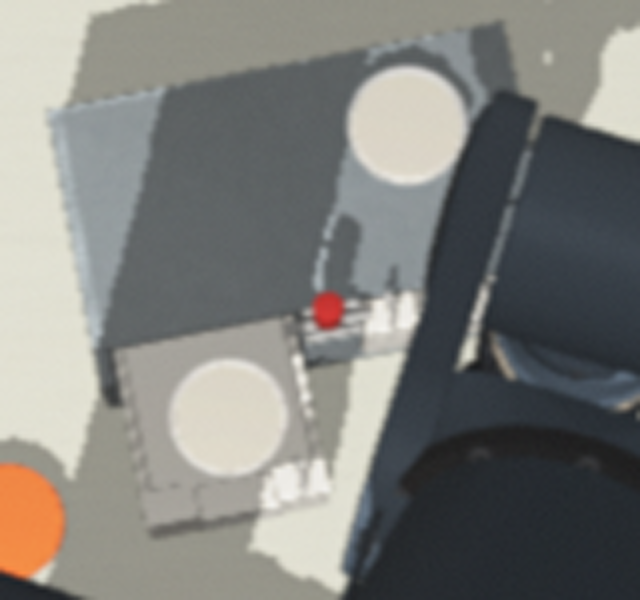

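Emit:
play_rows --series '[[[0, 0.69, 0], 0, 1], [[0, 0.69, 0], 0, 1], [[-0.5, 0.69, 0], 0, 1], [[-0.5, 0.69, 0], 0, 1], [[-0.5, 0.69, 0], 0, 1], [[-0.5, 0.69, 0], 0, 1], [[-0.5, 0.69, 0], 0, 1], [[-0.5, 0, 0], 0, 1], [[-0.3, 0, 0], 0, 1], [[0, 0, 0], 0, 1]]'

```text
clock: 12.1
eef_pos: [0.5587, 0.0648, 0.1583]
tool_rot: [0.269, -3.103, 0.019]
contact_force: [-0.2, -0.1, 0.5]
grip_width: 0.001
```

```bash
python3 st.py 9
```

```text
t 12.1 pos [0.5587 0.0648 0.1583] ang 9.9 tz [-0.026 -0.014 -1.   ] F [-0.2 -0.1  0.5] cab -0.0672 0.0479 J [-0.07  0.55  1.64 -0.02  0.98 -1.81]
```

View pics/side9.png

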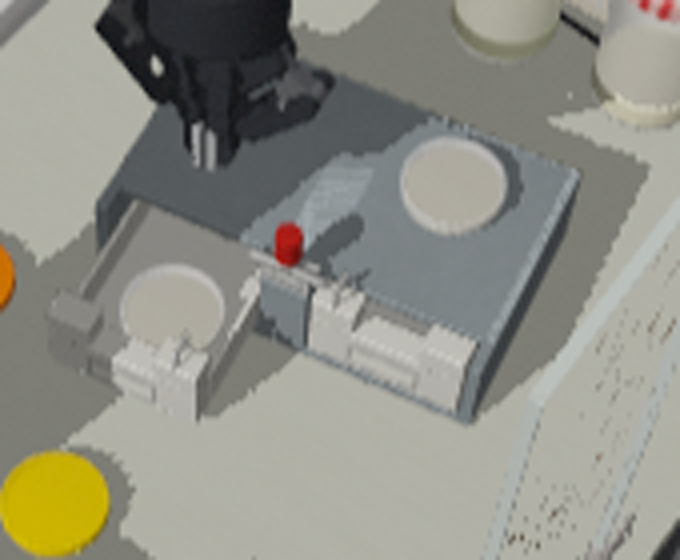

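Emit:
play_rows --series '[[[-0.06, 0, 0.8], 0, 1], [[-0.06, 0, 0.8], 0, 1], [[-0.04, 0, 0.6], 0, 1], [[0, 0, 0.2], 0, 1], [[0, 0, 0], 0, 1]]'

```text
clock: 12.7
eef_pos: [0.5575, 0.0617, 0.0971]
tool_rot: [0.262, -3.101, 0.019]
contact_force: [-1.2, 0.9, 0.5]
grip_width: 0.002
```

```bash
python3 st.py 10
```

```text
t 12.7 pos [0.5575 0.0617 0.0971] ang 9.64 tz [-0.028 -0.014 -0.999] F [-1.2  0.9  0.5] cab -0.0689 0.045 J [-0.08  0.64  1.68 -0.02  0.84 -1.8 ]
```

View pics/side10.png

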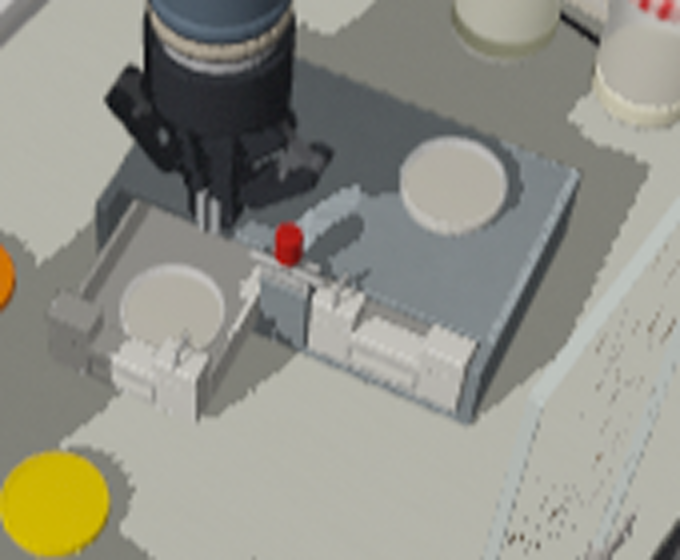

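Emit:
play_rows --series '[[[-0.1, -0.15, 0.05], 0, 1], [[-0.06, -0.15, 0.05], 0, 1], [[0, -0.15, 0], 0, 1], [[0, -0.15, 0], 0, 1], [[0, -0.15, 0], 0, 1], [[0, -0.12, 0], 0, 1]]'

```text
clock: 13.4
eef_pos: [0.5683, 0.0393, 0.0984]
tool_rot: [0.262, -3.109, 0.02]
contact_force: [-0.2, 2.0, 0.2]
grip_width: 0.0
```

```bash
python3 st.py 11
```

```text
t 13.4 pos [0.5683 0.0393 0.0984] ang 9.64 tz [-0.021 -0.015 -1.   ] F [-0.2  2.   0.2] cab -0.0623 0.0211 J [-0.12  0.65  1.67 -0.02  0.85 -1.84]
```

View pics/side11.png

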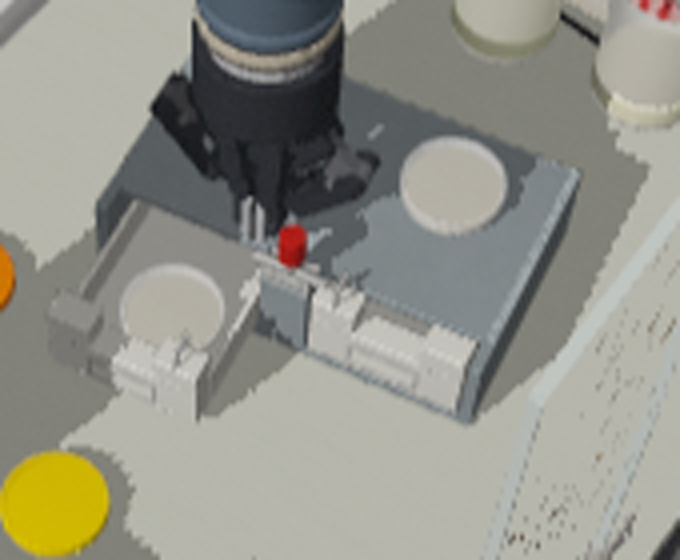

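Emit:
play_rows --series '[[[0.04, -0.12, 0.06], 0, 1], [[0.04, -0.15, 0.06], 0, 1], [[0.03, -0.15, 0.04], 0, 1], [[0, -0.15, 0], 0, 1], [[0, -0.12, 0], 0, 1], [[0, -0.1, 0], 0, 1]]'

```text
clock: 14.1
eef_pos: [0.5692, 0.0188, 0.0946]
tool_rot: [0.263, -3.11, 0.019]
contact_force: [0.5, 2.5, 1.2]
grip_width: 0.002
```

```bash
python3 st.py 12
```

```text
t 14.1 pos [0.5692 0.0188 0.0946] ang 9.66 tz [-0.019 -0.014 -1.   ] F [0.5 2.5 1.2] cab -0.065 0.0007 J [-0.15  0.65  1.67 -0.02  0.84 -1.88]
```

View pics/side12.png

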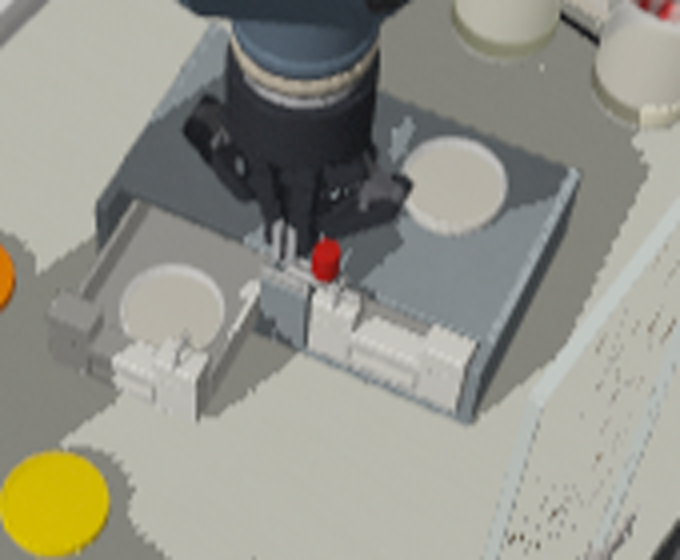

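Knob has moved to about (326,262); still only friction force, so continue gently to the stop.

Emit:
play_rows --series '[[[0, -0.06, 0], 0, 1], [[0, -0.06, 0], 0, 1], [[0, -0.06, 0], 0, 1]]'

```text
clock: 14.5
eef_pos: [0.5694, 0.0169, 0.0945]
tool_rot: [0.259, -3.11, 0.011]
contact_force: [-0.4, 7.4, 1.8]
grip_width: 0.001
```

```bash
python3 st.py
```

```text
t 14.5 pos [0.5694 0.0169 0.0945] ang 9.52 tz [-0.021 -0.009 -1.   ] F [-0.4  7.4  1.8] cab -0.0652 -0.0012 J [-0.16  0.65  1.67 -0.02  0.84 -1.89]
```

Emit:
play_rows --series '[[[0, -0.1, 0], 0, 1], [[0, -0.1, 0], 0, 1], [[0, -0.1, 0], 0, 1]]'

```text
clock: 14.8
eef_pos: [0.5694, 0.0169, 0.0947]
tool_rot: [0.253, -3.11, -0.009]
contact_force: [-0.3, 10.1, 2.0]
grip_width: -0.001
```

```bash
python3 st.py
```

```text
t 14.8 pos [0.5694 0.0169 0.0947] ang 9.31 tz [-0.022  0.004 -1.   ] F [-0.3 10.1  2. ] cab -0.0651 -0.0012 J [-0.17  0.65  1.67  0.    0.84 -1.9 ]
```

Emit:
play_rows --series '[[[0, 0.2, 0], 0, 1], [[0, 0.5, 0], 0, 1], [[0, 0.5, -0.2], 0, 1], [[0, 0.3, -0.9], 0, 1], [[0, 0.3, -0.9], 0, 1], [[0, 0.5, -0.9], 0, 1], [[0, 0.6, -0.9], 0, 1], [[0.2, 0.6, -0.5], 0, 1], [[0, 0, 0], 0, 1]]'

```text
clock: 15.7
eef_pos: [0.5487, 0.1092, 0.2067]
tool_rot: [0.259, -3.104, -0.004]
contact_force: [-0.2, -0.0, 0.5]
grip_width: 0.001
```

```bash
python3 st.py 13; python3 - <<'E'
from h import *
th=np.radians(10.2);X=np.array([np.cos(th),np.sin(th),0]);Y=np.array([-X[1],X[0],0]);O=np.array([.6333,.0296,0])
for n,z in(("top",.105),("side",.101)):
    im=cv2.imread(f"pics/{n}13_full.png").astype(int);m=(im[:,:,2]>110)&(im[:,:,1]<60)&(im[:,:,0]<60)
    ys,xs=np.nonzero(m);k=(xs>315)&(xs<360)&(ys>210)&(ys<250)
    if k.sum(): p=plane(n,(xs[k].mean(),ys[k].mean()),z);print(n,k.sum(),p,(p-O)@X,(p-O)@Y)
E
```

```text
t 15.7 pos [0.5487 0.1092 0.2067] ang 9.54 tz [-0.027  0.001 -1.   ] F [-0.2 -0.   0.5] cab -0.0692 0.0933 J [-0.    0.48  1.61  0.    1.08 -1.74]
top 37 [ 0.57373352 -0.00498238  0.105     ] -0.06474908082016669 -0.023487515281769955
side 52 [ 0.57176879 -0.00399126  0.101     ] -0.06650724671910527 -0.0221641371670483
```

View pics/side13.png

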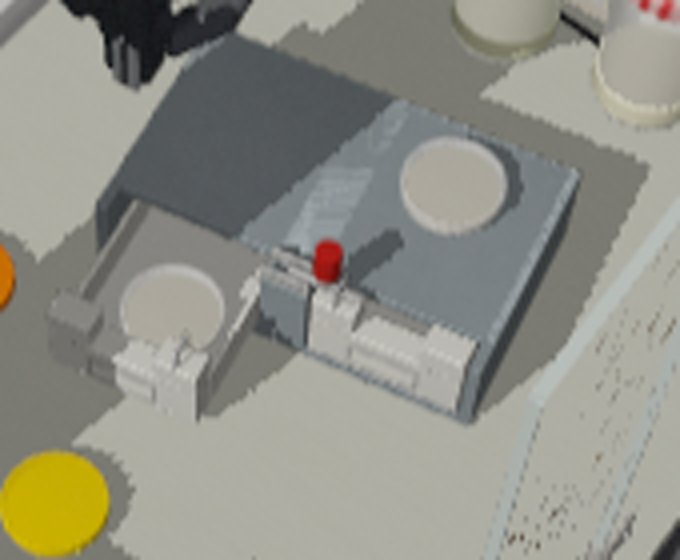

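View pics/top13.png

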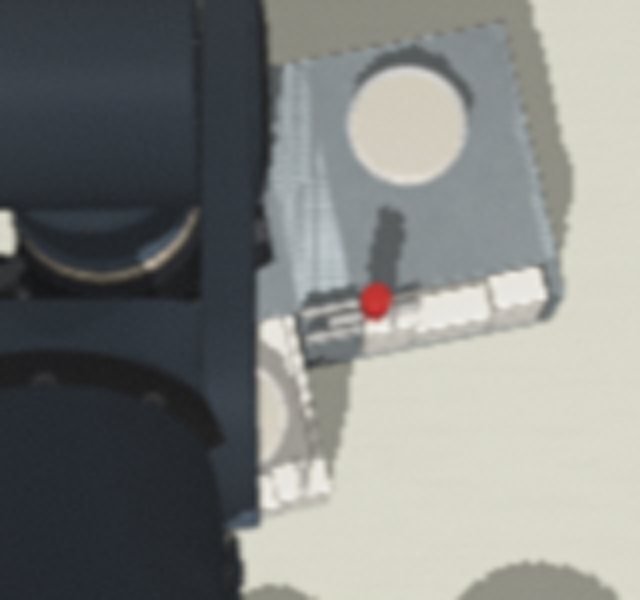

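```bash
python3 -c "
from bench import robot
print(robot.close_job())"
```

```text
the job is handed in; nothing more can be done
None
```

The plantlet drawer (the right-hand one) is shut and locked, and I have handed the job in at about 16 s of the 45 s allowed.

- **Drawer:** I pushed it home slowly with the closed fingertips, finishing at about 1 mm per step. It met its stop at about 8 N. The fingertip position there matched the closed-front position to within about 1 mm. After I backed off, the pictures showed its front flush with the centre post and the bolt knob not yet moved.
- **Bolt:** Only then did I push the red knob to the right, until it was blocked at about 10 N. Afterwards the two cameras put the bolt at -22 and -23.5 mm, where full travel is -22 mm. That agrees within the roughly 2 mm calibration accuracy.
- **The rest:** In the last side picture the left drawer, its dish and the dish on the cabinet looked unchanged, and the arm was clear with no contact force. I had no view of the plantlet dish once its drawer was shut, so I couldn't check it directly.

One planning check failed: a simple model of the arm for estimating clearance to the side pane fitted badly. I measured the clearance from the two cameras instead, and it was ample.

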